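# One-way filing of a practice nail

## Robot

A 6-joint arm with a two-finger parallel gripper is mounted at the origin on the work surface. World frame = base frame: x ahead of the robot, y to its left, z up, the work surface at z = 0. Lengths are in mm, angles in degrees, forces in N, time in s.
With the tool pointing down it reaches from about 300 to 850 mm from the base axis. Payload 4.2 kg.
Tool frame: the origin (TCP) lies midway between the tips of the shut fingers; the grasp point (between the pads) lies 19 mm behind it (env.grip_point_offset is the distance from the TCP to the grasp point, in mm); z points along the fingers, x is the direction in which the jaws open and shut, and the axes are right-handed (so a half turn about z gives the same grasp; the last joint's range is limited). The gripper opens to 91 mm and grips with 3 to 60 N. Pads are 32 mm wide; open, the fingers measure 118 mm over their backs; the gripper's body (76 mm by 178 mm) begins 60 mm behind the grasp point.
Start: joints at [62.624, 18.312, 89.639, -0, 72.044, -1.146], TCP at [254.141, 515.806, 213.976] pointing down, gripper open.
Joint ranges: [-177.97, 177.97], [-48.28, 115.42], [12.27, 149.76], [-77.06, 257.06], [2.81, 150.46], [-146.56, 146.56]. Speed limits (degrees/s): [147.25, 147.25, 180, 180, 180, 180].

## Interface

Orientations are given as [roll, pitch, yaw] about the fixed x, y, z axes, in that order (R = Rz(yaw) Ry(pitch) Rx(roll)).
In Python, from workcell import env gives the robot as it stands.
- The arm moves only by the shell command python3 -m pendant 'ROWS' [FORCE]. ROWS is JSON, a list of rows, each an object with "xyz": the shift along the tool's x, y, z in m, a list of three; "roll": the turn about the tool's z in degrees; "jaw": the closure, from 0 (fully open) to 1 (shut). A call has exactly 8 rows; each row is the pose to reach, as a shift and turn from the pose commanded when the call began, along the tool's axes at that moment; what a row does not reach only later rows make up. A row lasts 1/8 s, in which the tool goes at most 62.5 mm and 10.7 degrees, less where a joint would pass 70% of its speed; a pose out of reach is approached as far as the arm can. A call with a gripper value outside its range is refused whole. The fingers move at their own pace and stop on an object; FORCE is the grip in N (left out, the last holds). Time passes only in rows, so rows that repeat a pose let the fingers close, or fill a call up. It gives the time, the measured TCP pose, the force and the opening at its end, in the units of the state.
- env.state(): the state, without advancing time (a new reading comes with each control period).
- env.grab_frame(name): name is "scene" or "top" or "wrist"; returns (picture, depth): 384x512x3 uint8, blue, green, red; 384x512 float32, mm along the optical axis (not along the pixel's ray), 0 where there is no reading.
- env.camera_params(name): a dict with "camera_matrix" (3x3 intrinsics, pixels), "cam_to_world" (4x4, takes a point from camera to world coordinates); the wrist camera has in their place "hand_eye" (4x4, takes a point from camera to tool coordinates, whose origin is the TCP and whose axes are the tool frame's). Camera axes: x right, y up, looking along -z (the intrinsics and any distortion apply to the point x, -y, -z); pixel columns grow to the right and rows downward; lengths in mm; the calibration is good to about 2 mm. The wrist camera is an equidistant fisheye: a pixel r from the principal point sees the ray r / f radians off the axis. A picture is of the moment at which its call begins: read the wrist's pose just before it. camera_params takes no time and is no camera call.
- env.job_done(): hands the job in, once; it reports no verdict.
The state is a dict: "time_s": time; "qpos": joint angles; "qvel": joint speeds; "effort": joint torques, N m; "ee_pos": TCP position; "ee_rot": TCP orientation; "force": force on the tool from outside, world axes, zero at the start; "torque": the same for the moment, N m; "gripper_width": finger opening in mm.
Only numpy, scipy, OpenCV 4.12 (cv2) and the standard library are available. Lean on these libraries where they do the work, as an engineer would, in place of code of your own. Each camera call takes 0.05 s, during which the arm holds its last target. There are 200 camera calls.

## Task

Take the file from its rest and give the edge of the practice nail at least three full-length strokes, each pushed forward only, level, with a light steady pressure, from the front third of the rough blade through to its rear third; lift the file off the finger for every return, never dragging it back. Touch the finger and its stand with nothing but the file and never press hard; then lay the file back home in its rest and let go, leaving the other things on the table where they are.

Things in the scene. Friction and masses are not known exactly. Their poses are not given: they have to be found in the camera images.
- file_grip (a point): Centre of the handle of the loose file (80 g; mass may differ by a fifth). File: black handle 84 long, 20 wide, 18 high, then a short neck, then a flat steel blade 24 wide, 5 thick, its rough part 84 long; all centred on one line. x axis along the file from handle to blade tip, z up. At the start it lies level in its rest, with its handle clear on both sides.
- file_blade (a point): Centre of the file's rough blade, mid-thickness: 98 mm ahead of the handle's centre along the file's x; the rough part reaches 42 mm before and behind it, its underside is 2.5 mm below. Same axes as the handle's. A load on the blade twists the file in the fingers: hold the handle firmly.
- file: The same file; its origin is the handle's centre.
- rest: The file's rest, fixed to the table: a white base 200 x 60 x 12 mm with two forked posts, the rear one under the last 12 mm or so of the handle, the front one under the front of the blade. The forks leave 3 mm each side of the file. Origin under the base's middle on the table, x from the handle's end to the blade's end, z up.
- rest_grip (a point): Where the centre of the file's handle lies when the file is home in its rest (55 mm above the table, 45 mm behind the base's middle). Same axes as the rest.
- rest_blade (a point): Where the centre of the file's blade lies when the file is home in its rest (55 mm above the table, 53 mm ahead of the base's middle).
- stand: Practice-finger stand, fixed to the table: a round white foot 90 mm across, a post 32 mm across, on it an upright skin-coloured finger 19 mm thick. Origin under the foot's centre on the table. The nail is a plate 14 wide (along y) and 3 thick on the finger's -x side (towards the robot, give or take the stand's yaw); its free edge is level, points up and is the top of the finger. Forward, for the file, is the stand's +x: from the nail's face over the edge to the finger's pad.
- nail_mean (a point): A point fixed to the stand, 142 mm above the table, 8 mm to -x of its axis: the middle of the nail's free edge when the finger is upright, but right in height only on average: the true edge lies anywhere within 13 mm above or below, so find it by feel. Axes as the stand's. The finger yields downward, 2 N per mm, and springs back.
- finger (a joint): Tilt of the finger, rad: 0 upright, positive when its tip is dragged forward (stand's +x), negative when dragged backward. A spring returns it (30 N per rad at the nail's edge, 52 mm above the hinge). A good forward stroke, with 2 to 4 N of downward load, tilts it to about 0.05 to 0.16. More than 8 N of contact force in all (load and drag together) hurts the nail.
- jar_mid (a point): a closed white jar, 60 mm across, 50 mm tall, a bystander; the point is its centre
- lotion_mid (a point): a tall white bottle, 56 mm across, 160 mm tall, a bystander; the point is its centre
- polish_mid (a point): a small brown glass bottle, 32 mm across, 65 mm tall, a bystander; the point is its centre
- bowl_mid (a point): a black bowl, 110 mm across, 55 mm tall, a bystander; the point is its centre
- buffer_mid (a point): a grey buffing block, 95 x 27 x 25 mm, a bystander; the point is its centre
- rod_a_mid (a point): a plastic perm rod, 74 x 13 x 12 mm, a bystander; the point is its centre
- rod_b_mid (a point): another such perm rod, a bystander; the point is its centre
- comb_mid (a point): a flat black comb, 170 x 27 x 5 mm, a bystander; the point is its centre
There are look-alikes about, which are no part of the job. What is shaped like the file but green or yellow is not meant.

How it is judged:
By the outcome, as a careful person would: the job done as asked, in the order asked, and still so for the second after the job is handed in, with the robot touching nothing.
It also fails if it takes over 72 s, if anything falls off the work surface, if the arm or the gripper's body presses on something with over 40 N, if the wrist force passes 120 N, or if a joint passes its speed limit or range.

## Working session

There is one attempt and no reset: what is moved stays moved. The work goes in short steps, Python scripts to look and compute and a shell command to move; the robot and the scene stay as the last step left them, time stands still between calls to the robot, and variables do not carry over. Pictures are saved under pics/ and viewed, about 8 in all and at most 12, crops included, and the job is handed in when it is done.

```bash
ls; mkdir -p pics; python3 - <<'E'
from workcell import env
import cv2,numpy as np
s=env.state();print(s)
for n in ["scene","top"]:
    p,d=env.grab_frame(n);cv2.imwrite(f"pics/{n}0.png",p);np.save(f"pics/{n}0.npy",d)
    print(n,env.camera_params(n))
print(env.camera_params("wrist"),env.grip_point_offset)
a=cv2.imread("pics/scene0.png");b=cv2.imread("pics/top0.png")
cv2.imwrite("pics/t0big.png",cv2.resize(b,(800,600)));cv2.imwrite("pics/s0big.png",cv2.resize(a,(800,600)))
E
```

```text
pics
{'time_s': 0.0, 'qpos': array([ 6.26229432e+01,  1.83502299e+01,  8.97073738e+01, -9.51708280e-04,
        7.20452226e+01, -1.14384061e+00]), 'qvel': array([-0.01178766,  0.0013777 , -0.01359676,  0.03061128,  0.03789502,
       -0.0193203 ]), 'effort': array([-1.20616984e-03, -4.12468243e+01, -2.31966448e+01,  7.23495358e-02,
        4.59504244e-02, -1.34742995e-04]), 'ee_pos': array([253.90900615, 515.31751713, 213.12789115]), 'ee_rot': array([-1.79998852e+02,  1.02823859e-01,  6.37670790e+01]), 'force': array([ 0.38173963,  0.36831697, -0.17548168]), 'torque': array([ 0.01364451,  0.01462792, -0.02125225]), 'gripper_width': 91.17170324678987}
scene {'camera_matrix': array([[485.47803554,   0.        , 254.42508604],
       [  0.        , 485.47803554, 185.02518271],
       [  0.        ,   0.        ,   1.        ]]), 'cam_to_world': array([[ 8.45622624e-01, -2.99003528e-01,  4.42175608e-01,
         1.20277021e+03],
       [ 5.33776764e-01,  4.77061439e-01, -6.98208242e-01,
        -8.97642023e+02],
       [-2.17820373e-03,  8.26443751e-01,  5.63015082e-01,
         9.159150
[... 462 characters left out ...]
    [-3.77826696e-03,  1.37722302e-01,  9.90463675e-01,
         1.46852908e+03],
       [ 0.00000000e+00,  0.00000000e+00,  0.00000000e+00,
         1.00000000e+00]])}
{'camera_matrix': array([[297.31863964,   0.        , 254.45928604],
       [  0.        , 297.31863964, 187.78555455],
       [  0.        ,   0.        ,   1.        ]]), 'hand_eye': array([[ 9.99999446e-01, -4.91745136e-04, -9.30548362e-04,
        -7.39557815e-01],
       [-7.21094971e-04, -9.64132305e-01, -2.65421132e-01,
        -7.47478623e+01],
       [-7.66652187e-04,  2.65421656e-01, -9.64132126e-01,
        -1.69493474e+02],
       [ 0.00000000e+00,  0.00000000e+00,  0.00000000e+00,
         1.00000000e+00]])} 18.8
```

View pics/t0big.png

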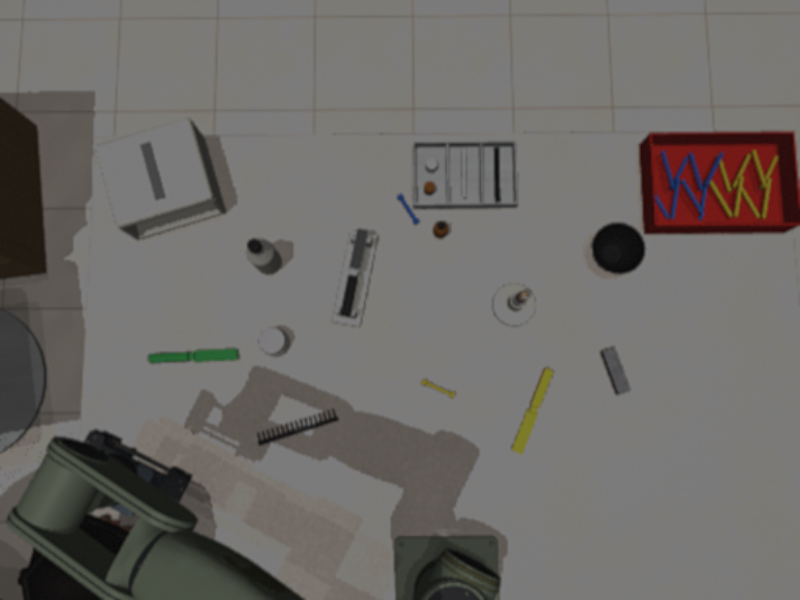

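View pics/s0big.png

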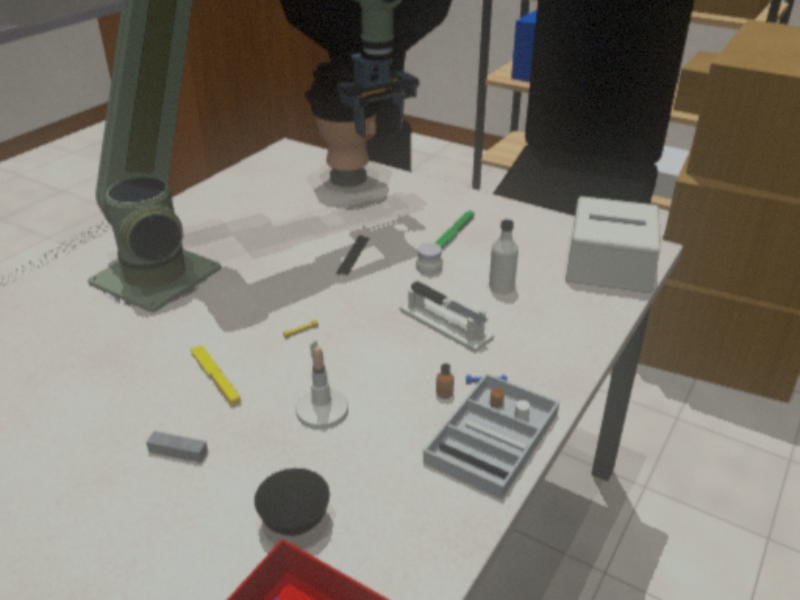

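The top view shows the black/grey file on its rest, with the handle at big-picture (349,296) and the blade at (357,250). The stand is at (514,304). The lotion bottle at (262,255) and the jar at (273,340) are to its left.

```bash
cat > h.py <<'E'
from workcell import env
import numpy as np,cv2
def cloud(d,c):
    K=c["camera_matrix"];T=c["cam_to_world"]
    v,u=np.mgrid[:d.shape[0],:d.shape[1]]
    P=np.stack([(u-K[0,2])/K[0,0]*d,-(v-K[1,2])/K[1,1]*d,-d],-1)
    return P@T[:3,:3].T+T[:3,3]
def ray(u,v,z,c):
    K=c["camera_matrix"];T=c["cam_to_world"]
    r=T[:3,:3]@np.array([(u-K[0,2])/K[0,0],-(v-K[1,2])/K[1,1],-1]);o=T[:3,3]
    return o+r*(z-o[2])/r[2]
E
python3 - <<'E'
from h import *
for n in ["top","scene"]:
    im=cv2.imread(f"pics/{n}0.png");d=np.load(f"pics/{n}0.npy");c=env.camera_params(n)
    W=cloud(d,c);g=im.max(2).astype(int);X,Y,Z=W[...,0],W[...,1],W[...,2]
    box=(X>380)&(X<700)&(Y>60)&(Y<320)
    t=box&(Z>-5)&(Z<8); print(n,"table z",np.median(Z[t]))
    f=box&(Z>45)&(Z<75)&(Y>120)&(Y<220)&(d>0)
    print("file pix",f.sum(),"z",np.median(Z[f]))
    for nm,m in [("handle",f&(g<50)),("blade",f&(g>=50))]:
        if m.sum()>5:
            p=W[m];q=p.mean(0);w,V=np.linalg.eigh(np.cov(p[:,:2].T))
            print(nm,m.sum(),q.round(1),"ang",np.degrees(np.arctan2(V[1,1],V[0,1])).round(1),"ext",np.ptp((p[:,:2]-q[:2])@V[:,1]).round(1),p[:,2].min().round(),p[:,2].max().round(), im[m].mean(0))
    st=(X>380)&(X<650)&(Y>-150)&(Y<0)&(d>0)
    for lo,hi in [(8,30),(40,90),(100,135),(135,165)]:
        p=W[st&(Z>lo)&(Z<hi)]
        if len(p): print("stand",lo,hi,len(p),p.mean(0).round(1),p.min(0).round(),p.max(0).round())
    if n=="top":
        cv2.imwrite("pics/crop1.png",np.hstack([cv2.resize(cv2.convertScaleAbs(im[140:215,200:260],alpha=1.6),(400,500),interpolation=cv2.INTER_CUBIC),cv2.resize(cv2.convertScaleAbs(im[165:215,309:349],alpha=1.6),(400,500),interpolation=cv2.INTER_CUBIC)]))
E
```

```text
top table z 0.39597915405806816
file pix 378 z 60.374847091784204
handle 143 [581.7 190.7  63.5] ang 167.6 ext 79.2 55.0 70.0 [28.55944056 28.17482517 28.96503497]
blade 235 [645.1 178.7  57.7] ang 167.3 ext 159.7 45.0 70.0 [71.26382979 71.48510638 71.34893617]
stand 8 30 308 [ 553.  -116.3   16.1] [ 381. -150.    8.] [648.  -0.  29.]
stand 40 90 45 [ 565.8 -139.5   65. ] [ 555. -150.   40.] [ 587. -132.   90.]
stand 100 135 20 [ 566.7 -142.4  116.5] [ 560. -149.  100.] [ 578. -139.  135.]
stand 135 165 16 [ 568.1 -145.2  140.9] [ 561. -149.  135.] [ 576. -141.  150.]
scene table z -1.1562054357268607
file pix 323 z 56.728383207341494
blade 323 [619.5 180.   57.1] ang 170.2 ext 160.4 45.0 69.0 [ 97.93188854 101.52631579 100.56346749]
stand 8 30 167 [ 573.3 -123.7   15.5] [ 382. -150.    8.] [618.  -3.  29.]
stand 40 90 27 [ 584.5 -146.2   64.5] [ 581. -150.   43.] [ 588. -138.   87.]
stand 100 135 16 [ 579.4 -147.4  119.5] [ 576. -150.  100.] [ 584. -143.  134.]
stand 135 165 16 [ 568.1 -146.2  141.2] [ 562. -150.  136.] [ 576. -142.  150.]
```

View pics/crop1.png

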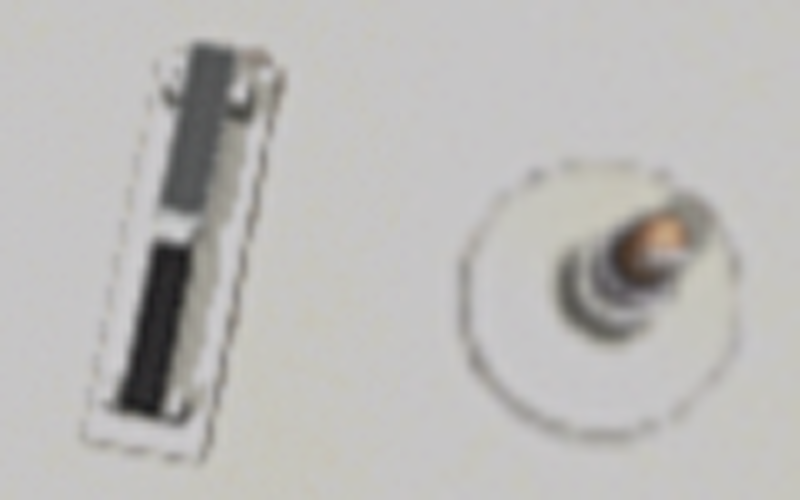

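The crop shows the file and base nearly parallel, with base corners at (158,42), (285,62), (205,462) and (82,440). On the right, the foot circle is centred at about (600,298). The finger leans up and to the right from parallax, with a pale nail patch at about (670,255).

```bash
python3 - <<'E'
from h import *
c=env.camera_params("top")
def L(x,y,z): return ray(200+(x+.5)/6.667-.5,140+(y+.5)/6.667-.5,z,c)
def R(x,y,z): return ray(309+(x-400+.5)/10-.5,165+(y+.5)/10-.5,z,c)
B=[L(*p,8) for p in [(158,42),(285,62),(205,462),(82,440)]]
print("base c",np.mean(B,0).round(1));
e=lambda a,b:(np.linalg.norm(b-a).round(1),np.degrees(np.arctan2(*(b-a)[1::-1])).round(2))
print(e(B[3],B[0]),e(B[2],B[1]),e(B[2],B[3]),e(B[1],B[0]))
H=[L(*p,64) for p in [(152,240),(190,245),(160,412),(120,405)]]
print("handle",np.mean(H,0).round(1),e(H[3],H[0]),e(H[2],H[1]),e(H[0],H[1]))
T=[L(*p,57.5) for p in [(190,45),(235,50),(205,212),(163,205)]]
print("blade",np.mean(T,0).round(1),e(T[3],T[0]),e(T[2],T[1]),e(T[0],T[1]))
print("h->b",e(np.mean(H,0),np.mean(T,0)))
print("foot",R(600,298,4),R(459,298,4),R(740,298,4),R(600,155,4),R(600,440,4))
print("fingertop",R(660,230,142),"nail",R(670,255,140))
s=env.state();print(s["ee_pos"],s["ee_rot"])
E
```

```text
base c [630.7 182.6   8. ]
(np.float64(202.4), np.float64(-10.42)) (np.float64(203.5), np.float64(-11.24)) (np.float64(61.1), np.float64(79.33)) (np.float64(64.0), np.float64(80.33))
handle [583.9 191.4  64. ] (np.float64(80.1), np.float64(-10.66)) (np.float64(80.9), np.float64(-9.98)) (np.float64(18.2), np.float64(-98.1))
blade [680.5 171.7  57.5] (np.float64(79.2), np.float64(-9.29)) (np.float64(80.3), np.float64(-10.3)) (np.float64(21.8), np.float64(-97.01))
h->b (np.float64(98.8), np.float64(-11.51))
foot [ 571.01884019 -149.35945867    4.        ] [ 571.40938236 -103.28135923    4.        ] [ 570.63115972 -195.09992007    4.        ] [ 618.5009504  -150.76109857    4.        ] [ 524.28014789 -147.97976396    4.        ]
fingertop [ 570.58964819 -146.21560053  142.        ] nail [ 563.37239471 -149.28746808  140.        ]
[253.95346692 515.37804055 213.20544989] [-1.79999323e+02  9.22944669e-02  6.37675623e+01]
```

```bash
cat >> h.py <<'E'
from scipy.spatial.transform import Rotation as Ro
def go(p0,yaw0,p1,yaw1):
    R=Ro.from_euler('xyz',[180,0,yaw0],degrees=True).as_matrix()
    return (R.T@(np.array(p1)-np.array(p0))/1000).round(4), round(-(yaw1-yaw0),2)
E
python3 - <<'E'
from h import *
print(go([254.141,515.806,213.976],63.77,[594.8,189.4,150],79.2))
E
```

```text
(array([-0.1422,  0.4498,  0.064 ]), -15.43)
```

```bash
python3 -m pendant '[{"xyz":[-0.017,0.056,0],"roll":-2,"jaw":0},{"xyz":[-0.034,0.112,0],"roll":-4,"jaw":0},{"xyz":[-0.051,0.168,0],"roll":-6,"jaw":0},{"xyz":[-0.068,0.224,0],"roll":-8,"jaw":0},{"xyz":[-0.085,0.28,0.01],"roll":-10,"jaw":0},{"xyz":[-0.102,0.336,0.02],"roll":-12,"jaw":0},{"xyz":[-0.12,0.39,0.04],"roll":-14,"jaw":0},{"xyz":[-0.137,0.43,0.055],"roll":-15.4,"jaw":0}]'; python3 -m pendant '[{"xyz":[-0.003,0.012,0.005],"roll":0,"jaw":0},{"xyz":[-0.005,0.02,0.009],"roll":0,"jaw":0},{"xyz":[-0.005,0.02,0.009],"roll":0,"jaw":0},{"xyz":[-0.005,0.02,0.009],"roll":0,"jaw":0},{"xyz":[-0.005,0.02,0.009],"roll":0,"jaw":0},{"xyz":[-0.005,0.02,0.009],"roll":0,"jaw":0},{"xyz":[-0.005,0.02,0.009],"roll":0,"jaw":0},{"xyz":[-0.005,0.02,0.009],"roll":0,"jaw":0}]'; python3 - <<'E'
from h import *
s=env.state();print(s)
p,d=env.grab_frame("wrist");np.savez("pics/w1.npz",p=p,d=d,pos=s["ee_pos"],rot=s["ee_rot"])
cv2.imwrite("pics/w1.png",cv2.resize(cv2.convertScaleAbs(p,alpha=1.5),(800,600)))
E
```

```text
time_s: 1.1
ee_pos: [580.4, 200.9, 157.6]
ee_rot: [-179.9, 0.0, 79.1]
force: [0.5, 0.9, 0.0]
gripper_width: 91.1
time_s: 2.1
ee_pos: [598.0, 194.2, 150.0]
ee_rot: [180.0, -0.0, 79.2]
force: [-0.1, -0.4, -0.4]
gripper_width: 91.1
{'time_s': 2.1, 'qpos': array([ 1.69428948e+01,  2.55968165e+01,  8.77385363e+01,  4.72906676e-03,
        6.66562399e+01, -6.22302419e+01]), 'qvel': array([-0.12002181,  0.12277577, -0.00291359, -0.12891325, -0.08432549,
        0.06486122]), 'effort': array([ 5.43587585e-02, -4.70370734e+01, -2.22215438e+01,  6.69980800e-03,
        8.62413947e-02,  2.13574208e-04]), 'ee_pos': array([597.99196299, 194.22136557, 150.0392488 ]), 'ee_rot': array([ 1.79994584e+02, -7.75923445e-03,  7.91712635e+01]), 'force': array([-0.0855082 , -0.43480375, -0.35611902]), 'torque': array([-0.00847117,  0.0441748 ,  0.00911877]), 'gripper_width': 91.14980827941875}
```

View pics/w1.png

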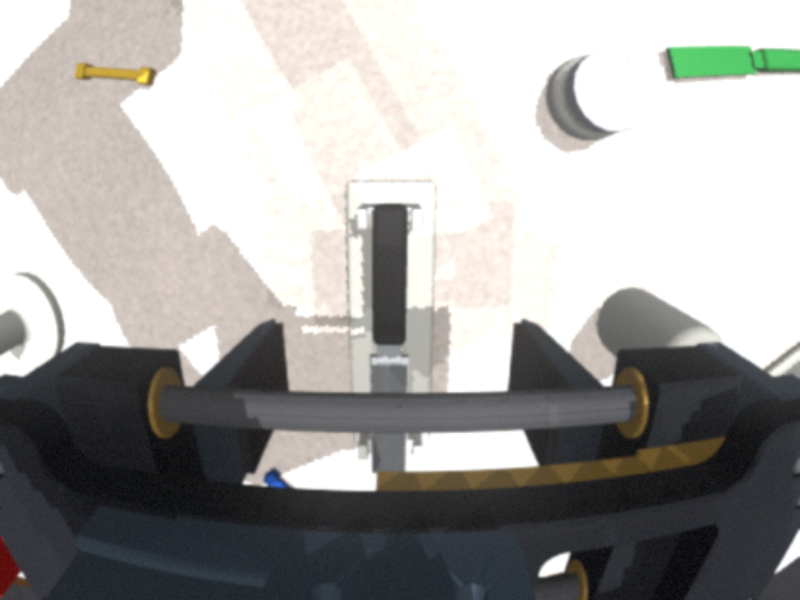

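The wrist view shows the black handle vertical in the picture, at columns 372–408 and rows 205–345. It is nearly centred between the open jaws and parallel to them, and the base outline is around it.

```bash
cat >> h.py <<'E'
def wray(u,v,z,pos,rot):
    c=env.camera_params("wrist");K=c["camera_matrix"];H=c["hand_eye"]
    a,b=u-K[0,2],v-K[1,2];r=np.hypot(a,b);t=r/K[0,0]
    k=np.sin(t)/max(r,1e-9);dc=np.array([a*k,-b*k,-np.cos(t)])
    R=Ro.from_euler('xyz',rot,degrees=True).as_matrix()
    o=R@H[:3,3]+pos;dw=R@H[:3,:3]@dc
    return o+dw*(z-o[2])/dw[2]
E
python3 - <<'E'
from h import *
f=np.load("pics/w1.npz");p=f["p"];pos=f["pos"];rot=f["rot"]
m=((p.max(2)<45)).astype(np.uint8);m[:,:225]=0;m[:,275:]=0;m[:125]=0;m[224:]=0
n,l,st,ce=cv2.connectedComponentsWithStats(m);i=1+st[1:,4].argmax();print(st[i])
rows=np.where((l==i).any(1))[0]
E=[]
for v in range(rows[0]+6,rows[-1]-4,4):
    us=np.where(l[v]==i)[0];E.append((wray(us[0]-.5,v,64,pos,rot)+wray(us[-1]+.5,v,64,pos,rot))/2)
    if v%20<4: print(v,np.linalg.norm(wray(us[0]-.5,v,64,pos,rot)-wray(us[-1]+.5,v,64,pos,rot)).round(1))
E=np.array(E);k=np.polyfit(E[:,0],E[:,1],1);print("yaw",np.degrees(np.arctan(k[0])))
a=wray(249.5,rows[0]-.5,64,pos,rot);b=wray(249.5,rows[-1]+.5,64,pos,rot);print(a,b,np.linalg.norm(a-b))
mid=(a+b)/2;print("handle",mid[0],np.polyval(k,mid[0]),"at +10:",mid[0]+9.8,np.polyval(k,mid[0]+9.8))
# rest base corners at z 12 (big px)
for q in [(349,181),(436,182)]: print(wray(q[0]/1.5625,q[1]/1.5625,12,pos,rot))
E
```

```text
[239 171  20  49 718]
181 16.8
201 17.2
yaw -10.086914595467228
[577.15220636 193.25511479  64.        ] [622.38461075 184.41624146  64.        ] 46.08791694720653
handle 599.7684085572669 188.11838933774362 at +10: 609.5684085572668 186.37505254054025
[526.1625943  174.90165049  12.        ]
[537.62626283 230.97150197  12.        ]
```

```bash
python3 -m pendant '[{"xyz":[-0.003,-0.0015,0.02],"roll":0,"jaw":0},{"xyz":[-0.0057,-0.003,0.045],"roll":0,"jaw":0},{"xyz":[-0.0057,-0.003,0.07],"roll":0,"jaw":0},{"xyz":[-0.0057,-0.003,0.09],"roll":0,"jaw":0},{"xyz":[-0.0057,-0.003,0.105],"roll":0,"jaw":0},{"xyz":[-0.0057,-0.003,0.113],"roll":0,"jaw":0},{"xyz":[-0.0057,-0.003,0.114],"roll":0,"jaw":0},{"xyz":[-0.0057,-0.003,0.114],"roll":0,"jaw":0.4}]' 40; python3 -m pendant '[{"xyz":[0,0,0],"roll":0,"jaw":0.5},{"xyz":[0,0,0],"roll":0,"jaw":0.6},{"xyz":[0,0,0],"roll":0,"jaw":0.65},{"xyz":[0,0,0],"roll":0,"jaw":0.7},{"xyz":[0,0,0],"roll":0,"jaw":0.75},{"xyz":[0,0,0],"roll":0,"jaw":0.8},{"xyz":[0,0,0],"roll":0,"jaw":0.9},{"xyz":[0,0,0],"roll":0,"jaw":1}]' 40;
```

```text
time_s: 3.15
ee_pos: [594.5, 189.3, 36.6]
ee_rot: [179.9, -0.0, 79.2]
force: [0.7, -0.0, 0.1]
gripper_width: 83.9
time_s: 4.15
ee_pos: [594.0, 189.2, 35.9]
ee_rot: [180.0, -0.0, 79.2]
force: [0.7, 0.4, -0.4]
gripper_width: 19.7
```

```bash
python3 -m pendant '[{"xyz":[0,0,0],"roll":0,"jaw":1},{"xyz":[0,0,-0.005],"roll":0,"jaw":1},{"xyz":[0,0,-0.02],"roll":0,"jaw":1},{"xyz":[0,0,-0.05],"roll":0,"jaw":1},{"xyz":[0,0,-0.09],"roll":0,"jaw":1},{"xyz":[0,0,-0.13],"roll":0,"jaw":1},{"xyz":[0,0,-0.165],"roll":0,"jaw":1},{"xyz":[0,0,-0.184],"roll":0,"jaw":1}]' 60; python3 - <<'E'
from h import *
s=env.state();print(s["ee_pos"],s["force"],s["torque"],s["gripper_width"])
print(go([594,189.2,220],79.2,[620,-65,220],90))
E
```

```text
time_s: 5.15
ee_pos: [594.7, 189.3, 223.7]
ee_rot: [179.8, -0.1, 79.2]
force: [-0.1, 0.3, -1.8]
gripper_width: 19.6
[594.72209615 189.34983557 223.74008554] [-0.06067951  0.27097198 -1.78538387] [ 0.0509853  -0.02180004  0.07476559] 19.644408843882978
(array([-0.2448,  0.0732,  0.    ]), -10.8)
```

```bash
python3 -m pendant '[{"xyz":[-0.02,0.006,0],"roll":-1,"jaw":1},{"xyz":[-0.06,0.018,0],"roll":-3,"jaw":1},{"xyz":[-0.105,0.031,0],"roll":-5,"jaw":1},{"xyz":[-0.15,0.045,0],"roll":-7,"jaw":1},{"xyz":[-0.195,0.058,0],"roll":-9,"jaw":1},{"xyz":[-0.23,0.069,0],"roll":-10.4,"jaw":1},{"xyz":[-0.2448,0.0732,0],"roll":-10.8,"jaw":1},{"xyz":[-0.2448,0.0732,0],"roll":-10.8,"jaw":1}]'; python3 - <<'E'
from h import *
for i in range(3):
    s=env.state()
    p,d=env.grab_frame("wrist");print(s["ee_pos"],s["ee_rot"],s["force"])
np.savez("pics/w2.npz",p=p,d=d,pos=s["ee_pos"],rot=s["ee_rot"])
cv2.imwrite("pics/w2.png",cv2.convertScaleAbs(cv2.resize(p[60:260,40:290],(800,640),interpolation=cv2.INTER_CUBIC)[:600],alpha=1.5))
E
```

```text
time_s: 6.15
ee_pos: [619.9, -65.3, 220.5]
ee_rot: [180.0, -0.0, 89.9]
force: [0.1, 0.6, -0.5]
gripper_width: 19.6
[619.85660525 -65.28185618 220.4507091 ] [ 1.79969727e+02 -3.58045134e-02  8.98774376e+01] [ 0.0579953   0.64183158 -0.52103993]
[619.808805  -64.3500267 220.3190402] [ 1.79982169e+02 -5.66696753e-02  8.99439497e+01] [ 0.33023557  1.08324594 -1.92661802]
[619.79027186 -63.86125567 220.24831469] [ 1.79989926e+02 -5.43534834e-02  8.99948458e+01] [-0.74169989 -0.06078443 -1.92487043]
```

View pics/w2.png

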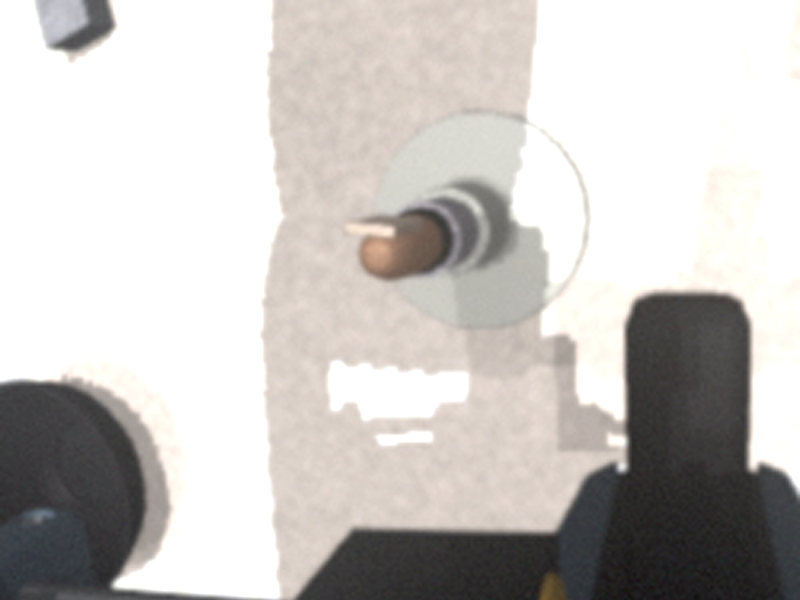

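The wrist view shows the stand's foot circle centred at crop (482,219). The brown finger top is at about (385,255), and the pale nail bar runs from (345,227) to (395,235) on the robot side. I'll zoom in for its yaw and its centre.

```bash
python3 - <<'E'
from h import *
f=np.load("pics/w2.npz");p=f["p"]
c=p[118:158,135:195]
cv2.imwrite("pics/w2z.png",cv2.convertScaleAbs(cv2.resize(c,(780,520),interpolation=cv2.INTER_CUBIC),alpha=1.1))
E
```

```text
(no output)
```

View pics/w2z.png

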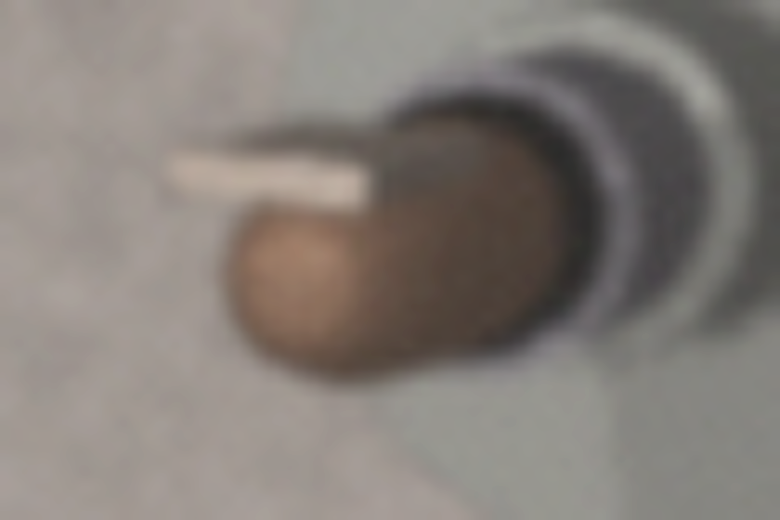

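The zoom shows the nail's free edge as a pale quad with corners (165,150), (370,168), (370,210) and (170,190).

```bash
python3 - <<'E'
from h import *
f=np.load("pics/w2.npz");pos=f["pos"];rot=f["rot"]
def Z(x,y,z): return wray(135+(x+.5)/13-.5,118+(y+.5)/13-.5,z,pos,rot)
for z in [140,145,150,155]:
    q=[Z(*a,z) for a in [(165,150),(370,168),(370,210),(170,190)]]
    e=lambda a,b:(np.linalg.norm(b-a).round(1),np.degrees(np.arctan2(*(b-a)[1::-1])).round(1))
    print(z,np.mean(q,0).round(1),e(q[0],q[1]),e(q[3],q[2]),e(q[0],q[3]),e(q[1],q[2]))
def C(x,y,z): return wray(40+(x+.5)/3.2-.5,60+(y+.5)/3.2-.5,z,pos,rot)
F=[C(*a,6) for a in [(375,219),(590,219),(482,110),(482,328)]];print(np.round(F,1),np.mean(F,0))
d=f["d"];v,u=150-20+4,160
for n in ["top","scene"]:
    W=cloud(np.load(f"pics/{n}0.npy"),env.camera_params(n));m=(np.hypot(W[...,0]-570,W[...,1]+148)<20)&(W[...,2]>130)
    print(n,np.sort(W[m][:,2])[-10:].round(1))
c=env.camera_params("wrist");K=c["camera_matrix"];H=c["hand_eye"];R=Ro.from_euler('xyz',rot,degrees=True).as_matrix()
for v in range(129,135):
    o=[]
    for u in range(147,164,3):
        a,b=u-K[0,2],v-K[1,2];r=np.hypot(a,b);t=r/K[0,0];D=d[v,u]
        pc=np.array([a/r*np.tan(t)*D,-b/r*np.tan(t)*D,-D]);o.append((R@(H[:3,:3]@pc+H[:3,3])+pos)[2].round(1))
    print(v,o)
E
```

```text
140 [ 562.7 -150.6  140. ] (np.float64(14.8), np.float64(82.9)) (np.float64(14.4), np.float64(82.4)) (np.float64(2.7), np.float64(4.8)) (np.float64(2.8), np.float64(-2.5))
145 [ 562.4 -148.9  145. ] (np.float64(14.5), np.float64(82.9)) (np.float64(14.1), np.float64(82.4)) (np.float64(2.7), np.float64(4.8)) (np.float64(2.8), np.float64(-2.5))
150 [ 562.  -147.1  150. ] (np.float64(14.2), np.float64(82.9)) (np.float64(13.9), np.float64(82.4)) (np.float64(2.6), np.float64(4.8)) (np.float64(2.7), np.float64(-2.5))
155 [ 561.6 -145.4  155. ] (np.float64(13.9), np.float64(82.9)) (np.float64(13.6), np.float64(82.4)) (np.float64(2.6), np.float64(4.8)) (np.float64(2.6), np.float64(-2.5))
[[ 568.1 -194.     6. ]
 [ 570.7 -103.3    6. ]
 [ 525.1 -146.9    6. ]
 [ 615.2 -149.5    6. ]] [ 569.7818413  -148.41424366    6.        ]
top [141.5 141.6 141.9 143.3 144.1 145.1 145.7 145.9 149.8 149.9]
scene [144.  144.2 146.3 147.4 147.8 148.  148.5 148.7 149.6 149.6]
129 [np.float64(-0.6), np.float64(143.8), np.float64(140.6), np.float64(145.6), np.float64(141.1), np.float64(138.3)]
130 [np.float64(-1.1), np.float64(147.8), np.float64(147.3), np.float64(148.3), np.float64(147.7), np.float64(146.4)]
131 [np.float64(-2.4), np.float64(147.3), np.float64(148.1), np.float64(147.0), np.float64(389.7), np.float64(146.9)]
132 [np.float64(147.3), np.float64(147.1), np.float64(147.6), np.float64(147.4), np.float64(148.7), np.float64(147.9)]
133 [np.float64(-1.1), np.float64(-2.2), np.float64(-2.2), np.float64(148.0), np.float64(146.6), np.float64(147.8)]
134 [np.float64(-1.3), np.float64(-1.1), np.float64(135.2), np.float64(136.7), np.float64(138.0), np.float64(135.8)]
```

```bash
python3 - <<'E'
from h import *
f=np.load("pics/w2.npz");pos=f["pos"];rot=f["rot"]
R=Ro.from_euler('xyz',rot,degrees=True).as_matrix()
w=wray(40+689/3.2,60+293/3.2,pos[2]+28,pos,rot);print("rear end in tool",R.T@(w-pos))
for c in (628,750): print(R.T@(wray(40+c/3.2,60+380/3.2,pos[2]+28,pos,rot)-pos))
print(go([619.8,-63.9,220.2],90,[441.2,-132.3,150],82.6))
E
```

```text
rear end in tool [ -0.19987757 -54.11884563 -28.00971795]
[ -9.52644905 -40.67924113 -28.0162026 ]
[  9.168252   -40.6863529  -27.99846917]
(array([-0.0684, -0.1786,  0.0702]), 7.4)
```

```bash
python3 -m pendant '[{"xyz":[-0.01,-0.03,0],"roll":1.5,"jaw":1},{"xyz":[-0.025,-0.07,0],"roll":3,"jaw":1},{"xyz":[-0.045,-0.115,0],"roll":5,"jaw":1},{"xyz":[-0.06,-0.155,0],"roll":7,"jaw":1},{"xyz":[-0.0684,-0.1776,0.02],"roll":7.4,"jaw":1},{"xyz":[-0.0684,-0.1776,0.045],"roll":7.4,"jaw":1},{"xyz":[-0.0684,-0.1776,0.065],"roll":7.4,"jaw":1},{"xyz":[-0.0684,-0.1776,0.07],"roll":7.4,"jaw":1}]'; python3 - <<'E'
from h import *
for i in range(6):
    env.grab_frame("wrist") if i<5 else 0; s=env.state();print(s["ee_pos"].round(2),s["ee_rot"].round(2),s["force"].round(2))
E
```

```text
time_s: 7.3
ee_pos: [441.6, -132.1, 149.1]
ee_rot: [-179.9, -0.0, 82.6]
force: [0.3, 0.3, -0.4]
gripper_width: 19.6
[ 441.92 -132.34  149.24] [-1.7991e+02 -3.0000e-02  8.2640e+01] [-0.31 -0.01 -1.13]
[ 442.36 -132.63  149.93] [-1.7997e+02 -2.0000e-02  8.2630e+01] [-0.04  0.51 -0.31]
[ 442.8  -132.91  150.46] [179.95  -0.    82.63] [ 0.06 -0.53 -1.12]
[ 443.   -133.08  150.72] [1.7991e+02 1.0000e-02 8.2610e+01] [-0.01 -1.44 -1.32]
[ 443.02 -133.24  150.77] [1.799e+02 1.000e-02 8.260e+01] [-0.21  0.21 -1.6 ]
[ 443.02 -133.24  150.77] [1.799e+02 1.000e-02 8.260e+01] [-0.21  0.21 -1.6 ]
```

```bash
cat > f.py <<'E'
from h import *
F=[];P=[]
for i in range(7):
    env.grab_frame("wrist"); s=env.state()
    F.append(s["force"]);P.append(s["ee_pos"])
print("F",np.mean(F,0).round(2),"sd",np.std(F,0).round(2),"P",np.mean(P,0).round(2),"rot",s["ee_rot"].round(2),"T",s["torque"].round(3),s["time_s"])
E
python3 -m pendant '[{"xyz":[0,0,0.004],"roll":0,"jaw":1},{"xyz":[0,0,0.008],"roll":0,"jaw":1},{"xyz":[0,0,0.012],"roll":0,"jaw":1},{"xyz":[0,0,0.015],"roll":0,"jaw":1},{"xyz":[0,0,0.016],"roll":0,"jaw":1},{"xyz":[0,0,0.016],"roll":0,"jaw":1},{"xyz":[0,0,0.016],"roll":0,"jaw":1},{"xyz":[0,0,0.016],"roll":0,"jaw":1}]';python3 f.py
```

```text
time_s: 8.55
ee_pos: [442.4, -133.4, 134.0]
ee_rot: [180.0, -0.0, 82.6]
force: [-0.6, -0.1, -0.7]
gripper_width: 19.4
F [-0.08 -0.2  -0.56] sd [0.39 0.44 0.71] P [ 442.29 -133.34  133.98] rot [ 1.800e+02 -1.000e-02  8.257e+01] T [0.011 0.033 0.035] 8.9
```

```bash
cat > f.py <<'E'
from h import *
F=[];P=[];T=[]
for i in range(8):
    env.grab_frame("wrist"); s=env.state()
    F.append(s["force"]);P.append(s["ee_pos"]);T.append(s["torque"])
print("F",np.mean(F,0).round(2),"sd",np.std(F,0).round(2),"P",np.mean(P,0).round(2),"T",np.mean(T,0).round(3),np.std(T,0).round(3),s["time_s"])
E
python3 -m pendant '[{"xyz":[0,0,0.0005],"roll":0,"jaw":1},{"xyz":[0,0,0.001],"roll":0,"jaw":1},{"xyz":[0,0,0.0015],"roll":0,"jaw":1},{"xyz":[0,0,0.002],"roll":0,"jaw":1},{"xyz":[0,0,0.002],"roll":0,"jaw":1},{"xyz":[0,0,0.002],"roll":0,"jaw":1},{"xyz":[0,0,0.002],"roll":0,"jaw":1},{"xyz":[0,0,0.002],"roll":0,"jaw":1}]';python3 f.py; python3 -m pendant '[{"xyz":[0,0,0.0005],"roll":0,"jaw":1},{"xyz":[0,0,0.001],"roll":0,"jaw":1},{"xyz":[0,0,0.0015],"roll":0,"jaw":1},{"xyz":[0,0,0.0015],"roll":0,"jaw":1},{"xyz":[0,0,0.0015],"roll":0,"jaw":1},{"xyz":[0,0,0.0015],"roll":0,"jaw":1},{"xyz":[0,0,0.0015],"roll":0,"jaw":1},{"xyz":[0,0,0.0015],"roll":0,"jaw":1}]';python3 f.py
```

```text
time_s: 9.9
ee_pos: [442.3, -133.3, 132.0]
ee_rot: [180.0, -0.0, 82.6]
force: [-1.3, 0.3, -0.5]
gripper_width: 19.7
F [ 0.02 -0.14 -0.57] sd [0.27 0.41 0.6 ] P [ 442.28 -133.34  131.93] T [ 0.021 -0.027  0.004] [0.038 0.018 0.022] 10.3
time_s: 11.3
ee_pos: [442.3, -133.3, 130.5]
ee_rot: [180.0, -0.0, 82.6]
force: [-0.1, 0.2, 1.2]
gripper_width: 19.7
F [-0.44  0.08  1.77] sd [0.34 0.38 0.5 ] P [ 442.3  -133.34  130.45] T [ 0.008 -0.242 -0.019] [0.026 0.032 0.024] 11.7
```

```bash
python3 -m pendant '[{"xyz":[0,0.003,0],"roll":0,"jaw":1},{"xyz":[0,0.0075,0],"roll":0,"jaw":1},{"xyz":[0,0.012,0],"roll":0,"jaw":1},{"xyz":[0,0.0165,0],"roll":0,"jaw":1},{"xyz":[0,0.021,0],"roll":0,"jaw":1},{"xyz":[0,0.0255,0],"roll":0,"jaw":1},{"xyz":[0,0.03,0],"roll":0,"jaw":1},{"xyz":[0,0.0345,0],"roll":0,"jaw":1}]'; python3 -c "
from h import *
s=env.state();print(s['force'].round(2),s['torque'].round(3),s['ee_pos'].round(2),s['ee_rot'].round(2))
p,d=env.grab_frame('scene');cv2.imwrite('pics/mid.png',p)"
```

```text
time_s: 12.7
ee_pos: [476.7, -137.8, 130.4]
ee_rot: [-180.0, -0.0, 82.6]
force: [-2.8, 0.2, 3.9]
gripper_width: 19.6
[-2.84  0.21  3.87] [ 0.051 -0.     0.015] [ 476.73 -137.83  130.41] [-179.99   -0.     82.57]
```

```bash
python3 -m pendant '[{"xyz":[0,0.0045,-0.0001],"roll":0,"jaw":1},{"xyz":[0,0.009,-0.0002],"roll":0,"jaw":1},{"xyz":[0,0.0135,-0.0003],"roll":0,"jaw":1},{"xyz":[0,0.018,-0.0004],"roll":0,"jaw":1},{"xyz":[0,0.0225,-0.0004],"roll":0,"jaw":1},{"xyz":[0,0.027,-0.0004],"roll":0,"jaw":1},{"xyz":[0,0.0315,-0.0004],"roll":0,"jaw":1},{"xyz":[0,0.036,-0.0004],"roll":0,"jaw":1}]'; python3 -c "
from h import *
s=env.state();print(s['force'].round(2),s['torque'].round(3),s['ee_pos'].round(2),s['ee_rot'].round(2))"
```

```text
time_s: 13.75
ee_pos: [512.4, -142.5, 130.8]
ee_rot: [-180.0, -0.0, 82.6]
force: [-1.0, -0.1, 2.1]
gripper_width: 19.7
[-0.96 -0.1   2.1 ] [ 0.024  0.135 -0.019] [ 512.44 -142.48  130.81] [-1.800e+02 -1.000e-02  8.257e+01]
```

```bash
python3 -m pendant '[{"xyz":[0,0.002,-0.008],"roll":0,"jaw":1},{"xyz":[0,0.002,-0.018],"roll":0,"jaw":1},{"xyz":[0,-0.01,-0.025],"roll":0,"jaw":1},{"xyz":[0,-0.035,-0.025],"roll":0,"jaw":1},{"xyz":[0,-0.06,-0.025],"roll":0,"jaw":1},{"xyz":[0,-0.0715,-0.02],"roll":0,"jaw":1},{"xyz":[0,-0.0715,-0.012],"roll":0,"jaw":1},{"xyz":[0,-0.0715,-0.008],"roll":0,"jaw":1}]'; python3 -m pendant '[{"xyz":[0,0,0.002],"roll":0,"jaw":1},{"xyz":[0,0,0.004],"roll":0,"jaw":1},{"xyz":[0,0,0.0055],"roll":0,"jaw":1},{"xyz":[0,0,0.0068],"roll":0,"jaw":1},{"xyz":[0,0,0.0076],"roll":0,"jaw":1},{"xyz":[0,0,0.0081],"roll":0,"jaw":1},{"xyz":[0,0,0.0081],"roll":0,"jaw":1},{"xyz":[0,0,0.0081],"roll":0,"jaw":1}]'; python3 f.py
```

```text
time_s: 14.75
ee_pos: [441.7, -133.3, 138.3]
ee_rot: [180.0, -0.0, 82.6]
force: [-0.0, -0.4, -0.5]
gripper_width: 19.4
time_s: 15.75
ee_pos: [441.5, -133.3, 130.9]
ee_rot: [180.0, 0.0, 82.6]
force: [0.1, 0.4, 0.9]
gripper_width: 19.6
F [-0.31  0.31  1.14] sd [0.49 0.68 0.48] P [ 441.39 -133.23  130.83] T [ 0.007 -0.151 -0.001] [0.037 0.03  0.028] 16.15
```

```bash
python3 -m pendant '[{"xyz":[0,0.003,0.0002],"roll":0,"jaw":1},{"xyz":[0,0.0075,0.0002],"roll":0,"jaw":1},{"xyz":[0,0.012,0.0002],"roll":0,"jaw":1},{"xyz":[0,0.0165,0.0002],"roll":0,"jaw":1},{"xyz":[0,0.021,0.0002],"roll":0,"jaw":1},{"xyz":[0,0.0255,0.0002],"roll":0,"jaw":1},{"xyz":[0,0.03,0.0002],"roll":0,"jaw":1},{"xyz":[0,0.0345,0.0002],"roll":0,"jaw":1}]';  python3 -c "
from h import *
s=env.state();print(s['force'].round(2),s['torque'].round(3),s['ee_pos'].round(2),s['ee_rot'].round(2))"
python3 -m pendant '[{"xyz":[0,0.0045,0],"roll":0,"jaw":1},{"xyz":[0,0.009,0],"roll":0,"jaw":1},{"xyz":[0,0.0135,0],"roll":0,"jaw":1},{"xyz":[0,0.018,0],"roll":0,"jaw":1},{"xyz":[0,0.0225,0],"roll":0,"jaw":1},{"xyz":[0,0.027,0],"roll":0,"jaw":1},{"xyz":[0,0.0315,0],"roll":0,"jaw":1},{"xyz":[0,0.0365,0],"roll":0,"jaw":1}]'; python3 -c "
from h import *
for i in range(4):
  s=env.state();print(s['force'].round(2),s['torque'].round(3),s['ee_pos'].round(2),s['ee_rot'].round(2))
  if i==0:p,d=env.grab_frame('scene');cv2.imwrite('pics/end2.png',p)
  elif i<3: env.grab_frame('scene')
cv2.imwrite('pics/end2c.png',cv2.resize(p[190:290,150:260],(792,720)[:2],interpolation=cv2.INTER_CUBIC)[:600])"
```

```text
time_s: 17.15
ee_pos: [475.7, -137.7, 130.5]
ee_rot: [-180.0, -0.0, 82.6]
force: [-2.6, -0.1, 2.2]
gripper_width: 19.9
[-2.64 -0.07  2.21] [0.001 0.033 0.048] [ 475.75 -137.7   130.54] [-1.800e+02 -1.000e-02  8.257e+01]
time_s: 18.15
ee_pos: [511.9, -142.4, 130.5]
ee_rot: [-180.0, -0.0, 82.6]
force: [-1.3, -0.1, 2.8]
gripper_width: 20.1
[-1.35 -0.13  2.75] [ 0.088  0.202 -0.007] [ 511.94 -142.39  130.54] [-1.800e+02 -1.000e-02  8.257e+01]
[-1.43 -0.32  3.09] [0.075 0.066 0.04 ] [ 512.7  -142.57  130.59] [179.95   0.    82.57]
[-1.48  1.02  2.86] [ 0.065  0.111 -0.023] [ 512.33 -142.5   130.54] [179.97  -0.    82.58]
[-1.83 -0.38  2.87] [0.057 0.101 0.031] [ 511.97 -142.43  130.5 ] [179.99  -0.    82.57]
```

View pics/end2c.png

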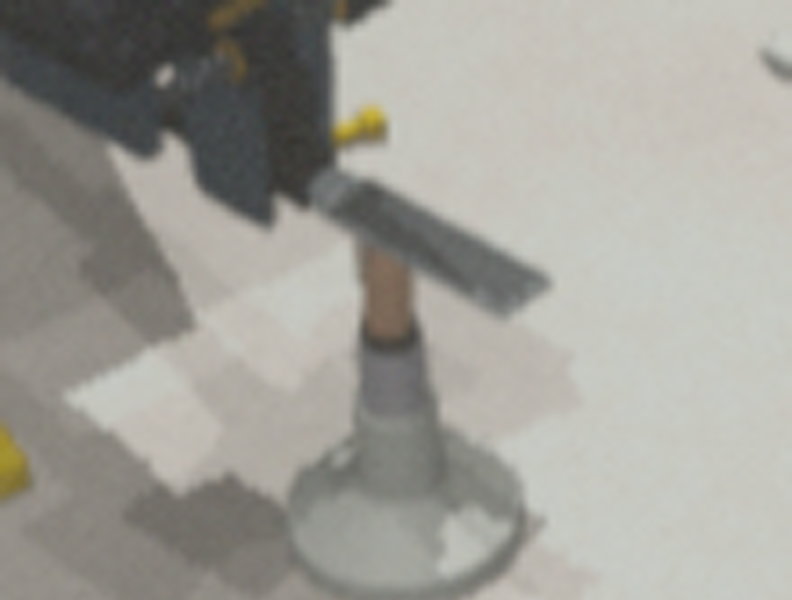

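The view shows the blade level on top of the finger, with the contact near the blade's rear end. The finger is nearly upright and nothing else touches the stand. Next is the third stroke.

```bash
python3 -m pendant '[{"xyz":[0,0.002,-0.008],"roll":0,"jaw":1},{"xyz":[0,0.002,-0.018],"roll":0,"jaw":1},{"xyz":[0,-0.01,-0.025],"roll":0,"jaw":1},{"xyz":[0,-0.035,-0.025],"roll":0,"jaw":1},{"xyz":[0,-0.06,-0.025],"roll":0,"jaw":1},{"xyz":[0,-0.0705,-0.02],"roll":0,"jaw":1},{"xyz":[0,-0.0705,-0.012],"roll":0,"jaw":1},{"xyz":[0,-0.0705,-0.008],"roll":0,"jaw":1}]'; python3 -m pendant '[{"xyz":[0,0,0.002],"roll":0,"jaw":1},{"xyz":[0,0,0.004],"roll":0,"jaw":1},{"xyz":[0,0,0.0055],"roll":0,"jaw":1},{"xyz":[0,0,0.0068],"roll":0,"jaw":1},{"xyz":[0,0,0.0076],"roll":0,"jaw":1},{"xyz":[0,0,0.008],"roll":0,"jaw":1},{"xyz":[0,0,0.008],"roll":0,"jaw":1},{"xyz":[0,0.002,0.008],"roll":0,"jaw":1}]'; python3 -m pendant '[{"xyz":[0,0.0045,0],"roll":0,"jaw":1},{"xyz":[0,0.009,0],"roll":0,"jaw":1},{"xyz":[0,0.0135,0],"roll":0,"jaw":1},{"xyz":[0,0.018,0],"roll":0,"jaw":1},{"xyz":[0,0.0225,0],"roll":0,"jaw":1},{"xyz":[0,0.027,0],"roll":0,"jaw":1},{"xyz":[0,0.0315,0],"roll":0,"jaw":1},{"xyz":[0,0.036,0],"roll":0,"jaw":1}]';
python3 -m pendant '[{"xyz":[0,0.0045,0],"roll":0,"jaw":1},{"xyz":[0,0.009,0],"roll":0,"jaw":1},{"xyz":[0,0.0135,0],"roll":0,"jaw":1},{"xyz":[0,0.018,0],"roll":0,"jaw":1},{"xyz":[0,0.0225,0],"roll":0,"jaw":1},{"xyz":[0,0.027,0],"roll":0,"jaw":1},{"xyz":[0,0.0315,0],"roll":0,"jaw":1},{"xyz":[0,0.035,0],"roll":0,"jaw":1}]'
```

```text
time_s: 19.3
ee_pos: [442.2, -133.4, 138.0]
ee_rot: [180.0, -0.0, 82.6]
force: [-0.5, 0.5, -0.7]
gripper_width: 19.5
time_s: 20.3
ee_pos: [443.7, -133.5, 130.7]
ee_rot: [180.0, -0.0, 82.6]
force: [-0.8, 0.6, 1.8]
gripper_width: 19.8
time_s: 21.3
ee_pos: [479.7, -138.2, 130.5]
ee_rot: [-180.0, -0.0, 82.6]
force: [-2.1, -0.6, 2.2]
gripper_width: 20.1
time_s: 22.3
ee_pos: [514.4, -142.7, 130.5]
ee_rot: [-180.0, -0.0, 82.6]
force: [-1.2, -0.0, 2.7]
gripper_width: 19.6
```

```bash
python3 -m pendant '[{"xyz":[0,0.002,-0.008],"roll":0,"jaw":1},{"xyz":[0,0.002,-0.018],"roll":0,"jaw":1},{"xyz":[0,-0.01,-0.025],"roll":0,"jaw":1},{"xyz":[0,-0.035,-0.025],"roll":0,"jaw":1},{"xyz":[0,-0.06,-0.025],"roll":0,"jaw":1},{"xyz":[0,-0.073,-0.02],"roll":0,"jaw":1},{"xyz":[0,-0.073,-0.012],"roll":0,"jaw":1},{"xyz":[0,-0.073,-0.008],"roll":0,"jaw":1}]'; python3 -m pendant '[{"xyz":[0,0,0.002],"roll":0,"jaw":1},{"xyz":[0,0,0.004],"roll":0,"jaw":1},{"xyz":[0,0,0.0055],"roll":0,"jaw":1},{"xyz":[0,0,0.0068],"roll":0,"jaw":1},{"xyz":[0,0,0.0076],"roll":0,"jaw":1},{"xyz":[0,0,0.008],"roll":0,"jaw":1},{"xyz":[0,0,0.008],"roll":0,"jaw":1},{"xyz":[0,0.002,0.008],"roll":0,"jaw":1}]'; python3 -m pendant '[{"xyz":[0,0.0045,0],"roll":0,"jaw":1},{"xyz":[0,0.009,0],"roll":0,"jaw":1},{"xyz":[0,0.0135,0],"roll":0,"jaw":1},{"xyz":[0,0.018,0],"roll":0,"jaw":1},{"xyz":[0,0.0225,0],"roll":0,"jaw":1},{"xyz":[0,0.027,0],"roll":0,"jaw":1},{"xyz":[0,0.0315,0],"roll":0,"jaw":1},{"xyz":[0,0.036,0],"roll":0,"jaw":1}]';
python3 -m pendant '[{"xyz":[0,0.0045,0],"roll":0,"jaw":1},{"xyz":[0,0.009,0],"roll":0,"jaw":1},{"xyz":[0,0.0135,0],"roll":0,"jaw":1},{"xyz":[0,0.018,0],"roll":0,"jaw":1},{"xyz":[0,0.0225,0],"roll":0,"jaw":1},{"xyz":[0,0.027,0],"roll":0,"jaw":1},{"xyz":[0,0.0315,0],"roll":0,"jaw":1},{"xyz":[0,0.035,0],"roll":0,"jaw":1}]'
```

```text
time_s: 23.3
ee_pos: [442.2, -133.4, 138.0]
ee_rot: [180.0, -0.0, 82.6]
force: [0.1, 0.2, -1.0]
gripper_width: 19.8
time_s: 24.3
ee_pos: [443.7, -133.5, 130.7]
ee_rot: [180.0, -0.0, 82.6]
force: [-2.1, -0.1, 2.2]
gripper_width: 19.6
time_s: 25.3
ee_pos: [479.7, -138.2, 130.5]
ee_rot: [-180.0, -0.0, 82.6]
force: [-1.0, 0.4, 2.3]
gripper_width: 19.9
time_s: 26.3
ee_pos: [514.4, -142.7, 130.5]
ee_rot: [-180.0, -0.0, 82.6]
force: [-2.9, -0.7, 2.7]
gripper_width: 19.8
```

```bash
python3 -m pendant '[{"xyz":[0,0.002,-0.008],"roll":0,"jaw":1},{"xyz":[0,0.002,-0.018],"roll":0,"jaw":1},{"xyz":[0,-0.01,-0.025],"roll":0,"jaw":1},{"xyz":[0,-0.035,-0.025],"roll":0,"jaw":1},{"xyz":[0,-0.06,-0.025],"roll":0,"jaw":1},{"xyz":[0,-0.073,-0.02],"roll":0,"jaw":1},{"xyz":[0,-0.073,-0.012],"roll":0,"jaw":1},{"xyz":[0,-0.073,-0.008],"roll":0,"jaw":1}]'; python3 -m pendant '[{"xyz":[0,0,0.002],"roll":0,"jaw":1},{"xyz":[0,0,0.004],"roll":0,"jaw":1},{"xyz":[0,0,0.0055],"roll":0,"jaw":1},{"xyz":[0,0,0.0068],"roll":0,"jaw":1},{"xyz":[0,0,0.0076],"roll":0,"jaw":1},{"xyz":[0,0,0.008],"roll":0,"jaw":1},{"xyz":[0,0,0.008],"roll":0,"jaw":1},{"xyz":[0,0.002,0.008],"roll":0,"jaw":1}]'; python3 -m pendant '[{"xyz":[0,0.0045,0],"roll":0,"jaw":1},{"xyz":[0,0.009,0],"roll":0,"jaw":1},{"xyz":[0,0.0135,0],"roll":0,"jaw":1},{"xyz":[0,0.018,0],"roll":0,"jaw":1},{"xyz":[0,0.0225,0],"roll":0,"jaw":1},{"xyz":[0,0.027,0],"roll":0,"jaw":1},{"xyz":[0,0.0315,0],"roll":0,"jaw":1},{"xyz":[0,0.036,0],"roll":0,"jaw":1}]';
python3 -m pendant '[{"xyz":[0,0.0045,0],"roll":0,"jaw":1},{"xyz":[0,0.009,0],"roll":0,"jaw":1},{"xyz":[0,0.0135,0],"roll":0,"jaw":1},{"xyz":[0,0.018,0],"roll":0,"jaw":1},{"xyz":[0,0.0225,0],"roll":0,"jaw":1},{"xyz":[0,0.027,0],"roll":0,"jaw":1},{"xyz":[0,0.0315,0],"roll":0,"jaw":1},{"xyz":[0,0.035,0],"roll":0,"jaw":1}]'
```

```text
time_s: 27.3
ee_pos: [442.2, -133.4, 138.0]
ee_rot: [180.0, -0.0, 82.6]
force: [-0.5, -0.5, -1.0]
gripper_width: 19.4
time_s: 28.3
ee_pos: [443.7, -133.5, 130.7]
ee_rot: [180.0, -0.0, 82.6]
force: [-1.0, -0.7, 2.3]
gripper_width: 19.6
time_s: 29.3
ee_pos: [479.7, -138.2, 130.5]
ee_rot: [-180.0, -0.0, 82.6]
force: [-1.8, 1.0, 3.1]
gripper_width: 20.0
time_s: 30.3
ee_pos: [514.4, -142.7, 130.5]
ee_rot: [-180.0, -0.0, 82.6]
force: [-2.3, -0.1, 3.2]
gripper_width: 19.1
```

```bash
python3 -m pendant '[{"xyz":[0,0.002,-0.01],"roll":0,"jaw":1},{"xyz":[0,0.002,-0.025],"roll":0,"jaw":1},{"xyz":[0,0.002,-0.045],"roll":0,"jaw":1},{"xyz":[0,0.002,-0.065],"roll":0,"jaw":1},{"xyz":[0,0.002,-0.08],"roll":0,"jaw":1},{"xyz":[0,0.002,-0.09],"roll":0,"jaw":1},{"xyz":[0,0.002,-0.09],"roll":0,"jaw":1},{"xyz":[0,0.002,-0.09],"roll":0,"jaw":1}]'; python3 - <<'E'
from h import *
s=env.state();print(s["ee_pos"],s["ee_rot"])
print(go(s["ee_pos"],82.6,[594,189.2,s["ee_pos"][2]],79.2))
E
```

```text
time_s: 31.3
ee_pos: [515.7, -142.9, 219.9]
ee_rot: [-179.9, -0.0, 82.6]
force: [0.9, 0.6, -1.2]
gripper_width: 19.4
[ 515.71159682 -142.86089152  219.87182456] [-1.79921225e+02 -1.91377637e-02  8.25676815e+01]
(array([0.3394, 0.0349, 0.    ]), 3.4)
```

```bash
python3 -m pendant '[{"xyz":[0.03,0.003,0],"roll":0.4,"jaw":1},{"xyz":[0.085,0.009,0],"roll":0.9,"jaw":1},{"xyz":[0.14,0.0145,0],"roll":1.5,"jaw":1},{"xyz":[0.195,0.02,0],"roll":2,"jaw":1},{"xyz":[0.25,0.026,0],"roll":2.6,"jaw":1},{"xyz":[0.3,0.031,0],"roll":3.1,"jaw":1},{"xyz":[0.33,0.034,0],"roll":3.3,"jaw":1},{"xyz":[0.3394,0.0349,0],"roll":3.4,"jaw":1}]';python3 -m pendant '[{"xyz":[0,0,0.01],"roll":0,"jaw":1},{"xyz":[0,0,0.03],"roll":0,"jaw":1},{"xyz":[0,0,0.055],"roll":0,"jaw":1},{"xyz":[0,0,0.08],"roll":0,"jaw":1},{"xyz":[0,0,0.1],"roll":0,"jaw":1},{"xyz":[0,0,0.11],"roll":0,"jaw":1},{"xyz":[0,0,0.11],"roll":0,"jaw":1},{"xyz":[0,0,0.11],"roll":0,"jaw":1}]'; python3 - <<'E'
from h import *
for i in range(3):
    p,d=env.grab_frame("scene");s=env.state()
print(s["ee_pos"],s["ee_rot"]);
cv2.imwrite("pics/place.png",cv2.resize(p[140:240,240:340],(600,600),interpolation=cv2.INTER_CUBIC))
print(go(s["ee_pos"],s["ee_rot"][2],[594,189.2,s["ee_pos"][2]],79.2))
E
```

```text
time_s: 32.3
ee_pos: [594.4, 190.6, 219.2]
ee_rot: [-179.9, 0.1, 79.3]
force: [-0.5, -0.4, -0.2]
gripper_width: 19.8
time_s: 33.3
ee_pos: [595.2, 188.8, 111.4]
ee_rot: [179.9, -0.0, 79.1]
force: [0.2, 0.3, -0.8]
gripper_width: 19.7
[595.12298337 189.14785142 111.45304023] [ 1.79912103e+02 -4.74025382e-02  7.91712381e+01]
(array([-0.0002, -0.0011, -0.    ]), np.float64(-0.03))
```

View pics/place.png

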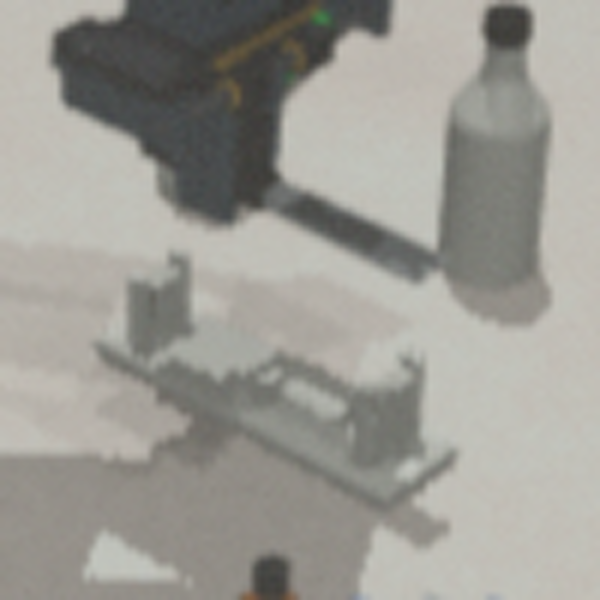

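The view shows the file level and parallel to the rest, straight above its two forks. Nothing is in the way.

```bash
python3 -m pendant '[{"xyz":[0,-0.001,0.01],"roll":0,"jaw":1},{"xyz":[0,-0.001,0.025],"roll":0,"jaw":1},{"xyz":[0,-0.001,0.04],"roll":0,"jaw":1},{"xyz":[0,-0.001,0.05],"roll":0,"jaw":1},{"xyz":[0,-0.001,0.056],"roll":0,"jaw":1},{"xyz":[0,-0.001,0.056],"roll":0,"jaw":1},{"xyz":[0,-0.001,0.056],"roll":0,"jaw":1},{"xyz":[0,-0.001,0.056],"roll":0,"jaw":1}]'; python3 -m pendant '[{"xyz":[0,0,0.003],"roll":0,"jaw":1},{"xyz":[0,0,0.006],"roll":0,"jaw":1},{"xyz":[0,0,0.009],"roll":0,"jaw":1},{"xyz":[0,0,0.012],"roll":0,"jaw":1},{"xyz":[0,0,0.015],"roll":0,"jaw":1},{"xyz":[0,0,0.017],"roll":0,"jaw":1},{"xyz":[0,0,0.018],"roll":0,"jaw":1},{"xyz":[0,0,0.018],"roll":0,"jaw":1}]';python3 f.py
```

```text
time_s: 34.45
ee_pos: [594.0, 189.4, 55.1]
ee_rot: [179.9, -0.0, 79.2]
force: [-0.2, -0.1, -0.9]
gripper_width: 19.9
time_s: 35.45
ee_pos: [593.7, 189.3, 36.5]
ee_rot: [-180.0, -0.0, 79.2]
force: [0.4, 0.3, -1.0]
gripper_width: 19.4
F [-0.2   0.18 -0.96] sd [0.54 0.4  0.51] P [593.71 189.28  36.65] T [ 0.031 -0.009  0.014] [0.027 0.032 0.024] 35.85
```

```bash
python3 -m pendant '[{"xyz":[0,0,0.0003],"roll":0,"jaw":1},{"xyz":[0,0,0.0006],"roll":0,"jaw":1},{"xyz":[0,0,0.0007],"roll":0,"jaw":1},{"xyz":[0,0,0.0007],"roll":0,"jaw":1},{"xyz":[0,0,0.0007],"roll":0,"jaw":1},{"xyz":[0,0,0.0007],"roll":0,"jaw":1},{"xyz":[0,0,0.0007],"roll":0,"jaw":1},{"xyz":[0,0,0.0007],"roll":0,"jaw":1}]'; python3 f.py
```

```text
time_s: 36.85
ee_pos: [593.7, 189.3, 35.9]
ee_rot: [180.0, -0.0, 79.2]
force: [-1.0, -0.5, 0.6]
gripper_width: 19.9
F [-0.64 -0.34  1.1 ] sd [0.79 0.38 0.32] P [593.68 189.27  35.94] T [-0.01   0.093 -0.015] [0.026 0.019 0.036] 37.25
```

```bash
python3 -m pendant '[{"xyz":[0,0,0],"roll":0,"jaw":0.78},{"xyz":[0,0,0],"roll":0,"jaw":0.75},{"xyz":[0,0,0],"roll":0,"jaw":0.7},{"xyz":[0,0,0],"roll":0,"jaw":0.6},{"xyz":[0,0,0],"roll":0,"jaw":0.5},{"xyz":[0,0,0],"roll":0,"jaw":0.4},{"xyz":[0,0,0],"roll":0,"jaw":0.35},{"xyz":[0,0,0],"roll":0,"jaw":0.3}]' 10;python3 -m pendant '[{"xyz":[0,0,0],"roll":0,"jaw":0.3},{"xyz":[0,0,-0.01],"roll":0,"jaw":0.3},{"xyz":[0,0,-0.03],"roll":0,"jaw":0.3},{"xyz":[0,0,-0.06],"roll":0,"jaw":0.3},{"xyz":[0,0,-0.1],"roll":0,"jaw":0.3},{"xyz":[0,0,-0.14],"roll":0,"jaw":0.3},{"xyz":[0,0,-0.175],"roll":0,"jaw":0.3},{"xyz":[0,0,-0.19],"roll":0,"jaw":0.3}]'; python3 -m pendant '[{"xyz":[0,-0.03,0],"roll":0,"jaw":0.3},{"xyz":[0,-0.07,0],"roll":0,"jaw":0.3},{"xyz":[0,-0.11,0],"roll":0,"jaw":0.3},{"xyz":[0,-0.15,0],"roll":0,"jaw":0.3},{"xyz":[0,-0.18,0],"roll":0,"jaw":0.3},{"xyz":[0,-0.2,0],"roll":0,"jaw":0.3},{"xyz":[0,-0.2,0],"roll":0,"jaw":0.3},{"xyz":[0,-0.2,0],"roll":0,"jaw":0.3}]'; python3 - <<'E'
from h import *
p,d=env.grab_frame("scene");q,e=env.grab_frame("top")
p0=cv2.imread("pics/scene0.png")
a=cv2.resize(p[140:290,140:340],(800,600),interpolation=cv2.INTER_CUBIC)
cv2.imwrite("pics/fin.png",a)
W=cloud(e,env.camera_params("top"));W0=cloud(np.load("pics/top0.npy"),env.camera_params("top"))
for w,im in[(W0,cv2.imread("pics/top0.png")),(W,q)]:
    m=(w[...,2]>45)&(w[...,2]<75)&(w[...,1]>120)&(w[...,1]<225)&(w[...,0]>530)&(w[...,0]<740)
    h=m&(im.max(2)<50);print(m.sum(),w[m].mean(0).round(1),h.sum(),w[h].mean(0).round(1) if h.any() else 0)
E
```

```text
time_s: 38.25
ee_pos: [593.7, 189.3, 35.9]
ee_rot: [180.0, -0.0, 79.2]
force: [0.0, 0.3, -0.4]
gripper_width: 63.3
time_s: 39.25
ee_pos: [594.4, 189.5, 228.9]
ee_rot: [179.8, -0.1, 79.2]
force: [0.3, -0.3, -0.1]
gripper_width: 63.5
time_s: 40.25
ee_pos: [398.2, 226.9, 225.9]
ee_rot: [180.0, -0.0, 79.2]
force: [0.3, 0.7, 0.3]
gripper_width: 63.8
453 [635.8 180.8  59.5] 143 [581.7 190.7  63.5]
448 [634.6 181.1  59.5] 139 [581.5 190.3  63.7]
```

View pics/fin.png

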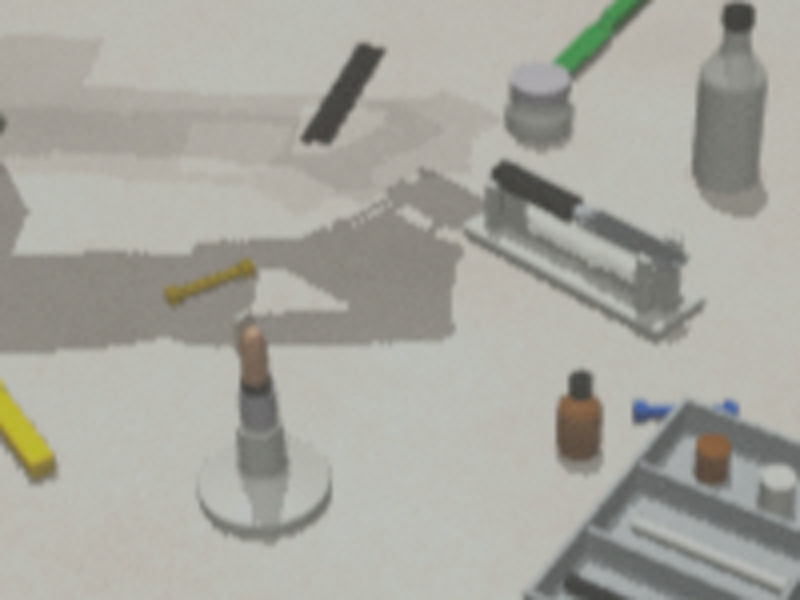

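The picture shows the file home in its rest, within about 0.5 mm of its start pose, with the gripper clear. The finger is upright and the bystanders are where they were.

```bash
python3 -c "
from workcell import env
print(env.job_done())"
```

```text
the job is handed in; nothing more can be done
None
```

The job is done and handed in at about 40 s of the 72 s allowed. I took the file from its rest, gave the nail five forward strokes, and laid it back home.

- **Strokes:** Each stroke was level and about 71–73 mm long. By my calculation the contact ran from about +34 mm ahead of the blade's centre to about 33 mm behind it. I lifted the file at least 18 mm clear before every return.
- **Finding the edge:** I felt contact with the gripper tip at about 131.5 mm, which puts the nail's edge at roughly 148 mm. The camera depth gave 147.7 mm.
- **Forces:** The load read about 2–4 N downward with 1–3 N of drag, well under the 8 N limit. One noisy reading in the middle of the first stroke was about 4.5 N, so I eased the height by 0.4 mm for the rest. Force was only read at the end of each move and while holding still, not continuously.
- **End-of-stroke hold:** I paused briefly at the end of stroke 2 with the file still on the nail to take readings. The tool settled back about 0.7 mm in that time; I took this to be within the finger's spring, with no dragging, but could not confirm it.
- **Last checks:** The file lies in its forks, its handle within about 0.5 mm of where it started. One coarser average over the whole file and the rest's forks shifted by 1.2 mm. In the last picture the finger is upright and the bystanders in view look unmoved. The bowl and buffing block were outside that crop, and I did not check the bystanders by measurement. The gripper is open and well clear.

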